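# Clear the wax block off the tin and flip the lid open

## Task

Open the wax tin: first, with the lid still shut, push the purple wax block sideways off the lid to about the middle of the pine stand beside the tin. Then push the lid up by the black tab on its far side and over past upright, so that it stays leaning back open by its own weight. Push with the fingers, without lifting, tipping or dropping the block, and leave the loose things around where they are.

Things in the scene. Friction and masses are not known exactly. Their poses are not given: they have to be found in the camera images.
- tin: steel tin fixed to the bench, 100 mm deep (its x), 130 mm wide (its y), walls up to 77 mm. Origin: centre of its underside on the bench; x points from the tab side to the hinge side (towards the robot, give or take 0.3 rad: the tab is on the side away from the robot), y horizontal, z up. It is closed by a flat aluminium lid 136 mm wide and 4 mm thick, whose top is 82 mm above the bench, hinged along its +x rim, the one nearer the robot, so that it opens towards the robot
- lid (a joint): hinge of the tin's lid, rad: 0 shut and level, 1.57 upright, 1.95 leaning back against its stop. No spring and almost no friction: the lid (about 0.14 kg) falls shut from short of upright and falls open once past upright
- hinge (a point): middle of the lid's hinge line, 54 mm to +x of the tin's centre, 80 mm above the bench; the hinge line runs along the tin's y. Its axes are the tin's axes
- lid_tab (a point): middle of the outer edge of the black tab on the lid, 133 mm from the hinge line; moves with the lid. The tab is 60 mm wide and 4 mm thick (this point is half-way through the thickness), level with the lid, and stands out 27 mm beyond the lid's edge, with free space below it down to the bench, 78 mm
- block_centre (a point): centre of the purple wax block, 40 x 50 x 30 mm (its x, y, z), about 80 g, slides with ordinary friction; at the start it lies loose on the tin's lid, near its middle, turned by up to 0.35 rad from the tin's axes
- block: the same purple wax block; origin at the centre of its underside
- stand_top (a point): middle of the top of the pine stand, a fixed little bench 130 mm (its x) by 120 mm (its y) whose top is 81 mm above the bench, 1 mm below the lid's top. Its axes are parallel to the tin's. It stands directly beside the tin, at the tin's +y or -y side (changes from start to start), centre 131 mm from the tin's centre, a gap of 3 mm from the lid's edge
- tray: low blue tray of wax crayons, fixed, 120 x 110 x 45 mm, origin at the centre of its underside; beside the tin on the side where the stand is not, centre 131 mm from the tin's centre
- brush: red nylon brush, 150 x 55 x 42 mm, lying on the bench; loose, leave it alone; origin at the centre of its underside
- lamp: cordless lamp, yellow shade on a thin steel stem, black round base 110 mm across, 235 mm tall; loose, leave it alone; origin at the centre of its underside
- cork: cork block 60 x 100 x 40 mm; loose, leave it alone; origin at the centre of its underside
- jar: jar, 70 mm across, 90 mm tall; loose, leave it alone; origin at the centre of its underside
- scraper: flat orange scraper 140 x 65 x 6 mm lying on the bench; loose, leave it alone; origin at the centre of its underside
- tape: roll of blue tape, 90 mm across, 30 mm tall; loose, leave it alone; origin at the centre of its underside
Mind the look-alikes: they are no part of the job. Of the things shaped like the block, the purple one is meant. Several things have the shape of the tin; the one meant has the colours described above.

How it is judged:
By the outcome, as a careful person would: the job done as asked, in the order asked, and still so for the second after the job is handed in, with the robot touching nothing.
It also fails if it takes over 56 s, if anything falls off the work surface, if the arm or the gripper's body presses on something with over 40 N, if the wrist force passes 120 N, or if a joint passes its speed limit or range.

## Robot

A 6-joint arm with a two-finger parallel gripper is mounted at the origin on the work surface. World frame = base frame: x ahead of the robot, y to its left, z up, the work surface at z = 0. Lengths are in m, angles in rad, forces in N, time in s.
With the tool pointing down it reaches from about 0.3 to 0.875 m from the base axis. Payload 6.4 kg.
Tool frame: the origin (TCP) lies at the very end of the fingers, on their centre line; the grasp point (between the pads) lies grip_depth behind it (grip_depth is the distance from the TCP to the grasp point, in m); z points along the fingers, y is the line along which they close (so a half turn about z gives the same grasp; the last joint's range is limited). The gripper opens to 85 mm and grips with 20 to 120 N. Pads are 22 mm wide; open, the fingers measure 114 mm over their backs; the gripper's body (76 mm by 85 mm) begins 54 mm behind the grasp point. The pads swing forward as they close: fully open they stand 13 mm farther back than shut.
Start: joints at [-1.341, 0.181, 1.607, -0, 1.354, -0.206], TCP at [0.243, -0.521, 0.203] pointing down, gripper open.
Joint ranges: [-2.99, 2.99], [-0.89, 2.07], [0.3, 2.58], [-1.14, 4.28], [0, 2.63], [-3.12, 3.12]. Speed limits (rad/s): [2.57, 2.57, 3.01, 3.14, 3.14, 3.14].

## Interface

Orientations are given as a rotation vector (axis times angle).
In Python, from bench import state, capture, camera_info, hand_in, grip_depth gives the robot as it stands.
- The arm moves only by the shell command python3 -m jog 'ROWS'. ROWS is JSON, a list of rows, each an object with "translation": the shift along the tool's x, y, z in units of 60 mm (1.0 is 60 mm), a list of three; "delta_rot": the turn, a rotation vector about the tool's x, y, z in units of 8 degrees (1.0 is 8 degrees), a list of three; "grip": the closure, from 0 (fully open) to 1 (shut). A call has exactly 8 rows; each row is the pose to reach, as a shift and turn from the pose commanded when the call began, along the tool's axes at that moment; what a row does not reach only later rows make up. A row lasts 1/8 s, in which the tool goes at most 62.5 mm and 10.7 degrees, less where a joint would pass 70% of its speed; a pose out of reach is approached as far as the arm can. A call with a gripper value outside its range is refused whole. The fingers move at their own pace and stop on an object; the grip force is fixed at half the most. Time passes only in rows, so rows that repeat a pose let the fingers close, or fill a call up. It gives the time, the measured TCP pose, the force, the opening and the grip force at its end, in the units of the state.
- state(): the state, without advancing time (a new reading comes with each control period).
- capture(name): name is "scene" or "top" or "wrist"; returns the picture (480x640x3 uint8, blue, green, red); there is no depth.
- camera_info(name): a dict with "fov_y" (degrees; the focal length in pixels is half the picture's height over the tangent of half this angle, whatever the lens; pixels are square), "cx", "cy" (the principal point, pixels), "position" and "orientation" of the camera in the world. Camera axes: x right, y down, z forward; pixel columns grow to the right and rows downward; lengths in m; the calibration is good to about 2 mm. A picture is of the moment at which its call begins: read the wrist's pose just before it. camera_info takes no time and is no camera call; for the wrist camera it gives the pose at the moment of the call.
- hand_in(): hands the job in; it is judged then, once.
The state is a dict: "t": time; "joints": joint angles; "joint_velocities": joint speeds; "tau": joint torques, N m; "ee_pos": TCP position; "ee_rot": TCP orientation; "wrist_force": force on the tool from outside, world axes, zero at the start; "wrist_torque": the same for the moment, N m; "width": finger opening in m; "grip_force": force on a finger pad.
Only numpy, scipy, OpenCV 4.12 (cv2) and the standard library are available. Lean on these libraries where they do the work, as an engineer would, in place of code of your own. Each camera call takes 0.05 s, during which the arm holds its last target. There are 200 camera calls.

## Working session

There is one attempt and no reset: what is moved stays moved. The work goes in short steps, Python scripts to look and compute and a shell command to move; the robot and the scene stay as the last step left them, time stands still between calls to the robot, and variables do not carry over. Pictures are saved under pics/ and viewed, at most 10 in all, crops included, and the job is handed in when it is done.

```bash
ls; mkdir -p pics; python3 - <<'E'
from bench import *
import cv2
print(state(),grip_depth)
for n in("top","scene"):
    print(n,camera_info(n)); cv2.imwrite(f"pics/{n}0.png",capture(n))
E
```

```text
pics
{'t': 0.0, 'joints': array([-1.34129198e+00,  1.81535684e-01,  1.60800356e+00,  5.55536458e-06,
        1.35377092e+00, -2.06298413e-01]), 'joint_velocities': array([ 0.00139142,  0.00038308,  0.00038148, -0.00087444,  0.00061351,
       -0.00104763]), 'tau': array([-3.00511583e-04, -4.44872010e+01, -3.51336944e+01, -3.39882408e-04,
        9.03929496e-03,  3.30775526e-05]), 'ee_pos': array([ 0.24261115, -0.52066148,  0.20178934]), 'ee_rot': array([-3.06562786e+00, -6.78779850e-01,  2.27705289e-05]), 'wrist_force': array([ 0.7031848 ,  0.12144051, -0.28888422]), 'wrist_torque': array([ 0.00041594, -0.00747825, -0.03329949]), 'grip_force': 0.0, 'width': 0.08480198884848444} 0.0187
top {'fov_y': 43.67925018000696, 'cx': 319.3895572144597, 'cy': 244.12460985998231, 'position': array([0.25113602, 0.00945585, 1.81717323]), 'orientation': array([-2.14679193,  2.15739376, -0.17099492])}
scene {'fov_y': 44.9510975557208, 'cx': 317.29208629948204, 'cy': 244.15467972546918, 'position': array([ 1.27500216, -0.52993732,  1.14734493]), 'orientation': array([-2.20639991, -1.15216403,  0.42810979])}
```

View pics/top0.png

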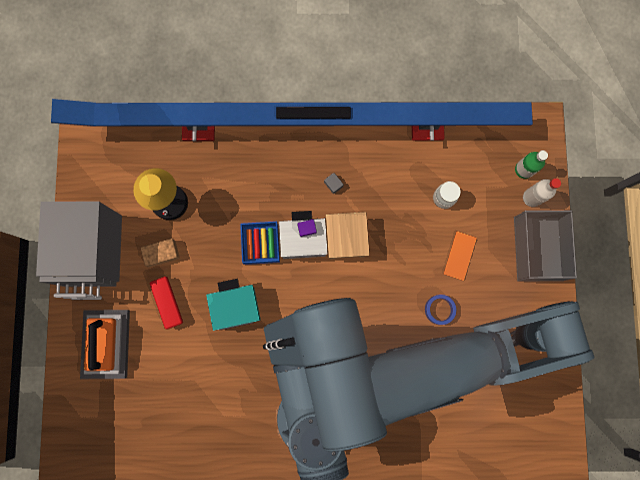

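View pics/scene0.png

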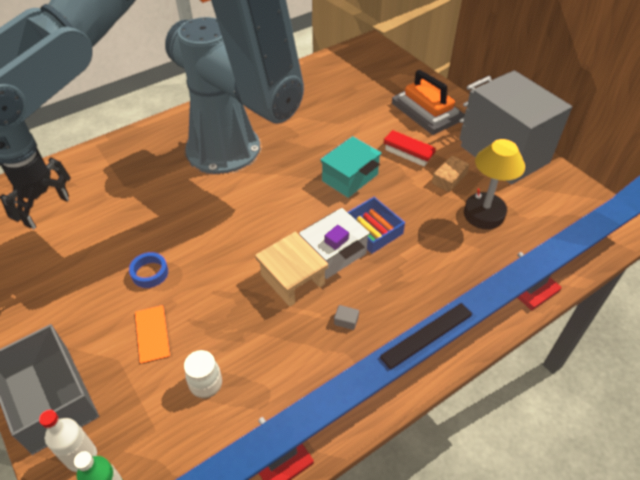

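The top picture shows the tin with the pale lid at (303,238), black tab at (302,215), purple block at (307,228), pine stand at (347,235) and crayon tray at (260,243). The look-alikes are the teal tin at (233,306) and the grey block at (334,183). I choose the pale-lid tin and the purple block.

```bash
cat > h.py <<'E'
import numpy as np,cv2
from scipy.spatial.transform import Rotation as R
from bench import *
def ray(ci,px,z):
    f=240/np.tan(np.radians(ci["fov_y"]/2)); px=np.atleast_2d(px).astype(float)
    d=np.c_[(px[:,0]-ci["cx"])/f,(px[:,1]-ci["cy"])/f,np.ones(len(px))]@R.from_rotvec(ci["orientation"]).as_matrix().T
    p=np.array(ci["position"]); return p+d*((z-p[2])/d[:,2])[:,None]
def biggest(m,roi=None):
    m=m.astype(np.uint8)
    if roi: k=np.zeros_like(m);x0,y0,x1,y1=roi;k[y0:y1,x0:x1]=1;m=m*k
    c,_=cv2.findContours(m,cv2.RETR_EXTERNAL,cv2.CHAIN_APPROX_NONE)
    return max(c,key=cv2.contourArea)
def masks(im):
    h=cv2.cvtColor(im,cv2.COLOR_BGR2HSV).astype(int);H,S,V=h[...,0],h[...,1],h[...,2]
    return dict(purple=(H>125)&(H<150)&(S>100),pine=(H>10)&(H<25)&(S>60)&(V>170),lid=(S<40)&(V>140),black=(V<45))
E
python3 - <<'E'
from h import *
for n,roi in(("top",(235,190,390,275)),("scene",(240,180,420,310))):
    im=cv2.imread(f"pics/{n}0.png");ci=camera_info(n);M=masks(im)
    for k,z in(("purple",.112),("pine",.081),("lid",.082),("black",.08)):
        try:c=biggest(M[k],roi)
        except ValueError: print(n,k,"none");continue
        w=ray(ci,c.reshape(-1,2),z)[:,:2]; r=cv2.minAreaRect((w*1000).astype(np.float32))
        print(n,k,cv2.boundingRect(c),np.round(r[0],1),np.round(r[1],1),round(r[2],1))
im=cv2.imread("pics/top0.png")[190:275,235:390]
cv2.imwrite("pics/crop0.png",cv2.resize(im,None,fx=5,fy=5,interpolation=cv2.INTER_CUBIC))
E
```

```text
top purple (298, 219, 18, 18) [549.5  22.9] [43.3 48.4] 13.6
top pine (326, 212, 43, 46) [533.7 -96.2] [129.5 118.3] 3.3
top lid (279, 218, 48, 39) [525.5  34.2] [106.9 134.6] 3.4
top black (292, 211, 20, 9) [592.4  37.8] [56.1 24. ] 89.8
scene purple (325, 226, 23, 22) [558.3  14.2] [45.1 57.5] 12.6
scene pine (240, 180, 180, 130) [534.8  14. ] [474.9 409.5] 54.9
scene lid (300, 209, 69, 51) [527.   34.3] [109.1 139.5] 3.5
scene black none
```

View pics/crop0.png

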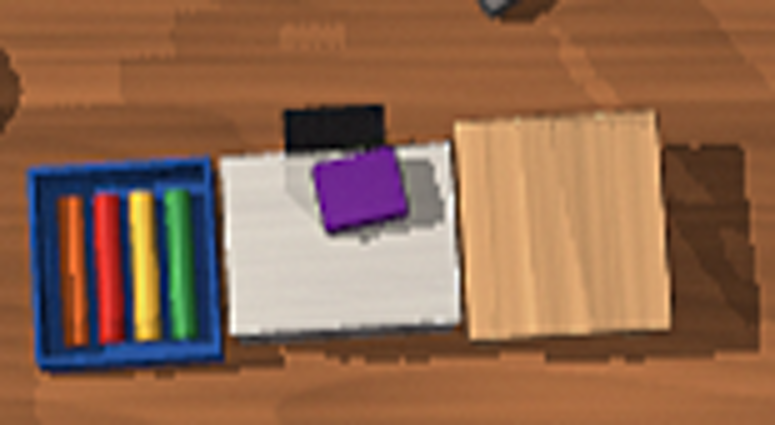

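The crop confirms the choice: pale lid, purple block at crop (360,190), black tab at (333,127), and the stand on the −y world side. Lid and stand sizes come out as given. I'll push with both fingers across the block's end face.

```bash
cat >> h.py <<'E'
def plan(p,Rt=None):
    "tool-frame shift (60 mm) and turn (8 deg) to world position p, rotation Rt"
    s=state();r=R.from_rotvec(s["ee_rot"])
    print("pos",np.round(s["ee_pos"],4),"t",round(s["t"],2),"F",np.round(s["wrist_force"],1),"w",round(s["width"],4),"j",np.round(s["joints"],2))
    print("translation",np.round(r.inv().apply(np.array(p)-s["ee_pos"])/.06,3))
    if Rt is not None: print("delta_rot",np.round(np.degrees((r.inv()*Rt).as_rotvec())/8,3))
def down(yaw): return R.from_euler("z",yaw,degrees=True)*R.from_euler("x",180,degrees=True)
E
python3 -c "
from h import *
plan([.5567,.0774,.2],down(82.5))"
```

```text
pos [ 0.2426 -0.5207  0.2019] t 0.1 F [ 0.3  0.4 -0.6] w 0.0855 j [-1.34  0.18  1.61  0.    1.35 -0.21]
translation [ 8.954 -6.828  0.045]
delta_rot [-9.000e-03 -7.000e-03 -7.191e+00]
```

```bash
python3 -m jog '[{"translation":[0.8,-0.6,0],"delta_rot":[0,0,-0.6],"grip":0.86},{"translation":[1.6,-1.2,0],"delta_rot":[0,0,-1.2],"grip":0.86},{"translation":[2.4,-1.8,0],"delta_rot":[0,0,-1.9],"grip":0.86},{"translation":[3.1,-2.4,0],"delta_rot":[0,0,-2.5],"grip":0.86},{"translation":[3.9,-3,0],"delta_rot":[0,0,-3.1],"grip":0.86},{"translation":[4.7,-3.6,0],"delta_rot":[0,0,-3.7],"grip":0.86},{"translation":[5.4,-4.1,0],"delta_rot":[0,0,-4.3],"grip":0.86},{"translation":[6,-4.6,0],"delta_rot":[0,0,-4.8],"grip":0.86}]'; python3 -c "
from h import *
plan([.5567,.0774,.2],down(82.5))"
```

```text
t: 1.1
ee_pos: [0.4531, -0.1172, 0.2025]
ee_rot: [-2.671, -1.654, -0.0]
wrist_force: [1.7, -0.7, 0.4]
width: 0.012
grip_force: 0.0
pos [ 0.4531 -0.1172  0.2025] t 1.1 F [ 1.7 -0.7  0.4] w 0.012 j [-0.51 -0.06  1.87  0.    1.34 -0.05]
translation [3.672 0.102 0.042]
delta_rot [-1.000e-03 -1.000e-03 -2.369e+00]
```

```bash
python3 -m jog '[{"translation":[0.7,0,0],"delta_rot":[0,0,-0.5],"grip":0.86},{"translation":[1.4,0,0],"delta_rot":[0,0,-1],"grip":0.86},{"translation":[2.1,0.1,0],"delta_rot":[0,0,-1.5],"grip":0.86},{"translation":[2.8,0.1,0],"delta_rot":[0,0,-2],"grip":0.86},{"translation":[3.4,0.1,0],"delta_rot":[0,0,-2.37],"grip":0.86},{"translation":[3.67,0.1,0.3],"delta_rot":[0,0,-2.37],"grip":0.86},{"translation":[3.67,0.1,0.7],"delta_rot":[0,0,-2.37],"grip":0.86},{"translation":[3.67,0.1,0.8],"delta_rot":[0,0,-2.37],"grip":0.86}]'; python3 -c "
from h import *
plan([.5567,.0774,.088],down(82.5))
ci=camera_info('wrist');im=capture('wrist');cv2.imwrite('pics/w1.png',im);print(ci)
c=biggest(masks(im)['purple']);print(cv2.boundingRect(c))
im=capture('top');c=biggest(masks(im)['purple']);print(cv2.boundingRect(c))"
```

```text
t: 2.1
ee_pos: [0.5544, 0.0748, 0.1514]
ee_rot: [-2.363, -2.064, 0.006]
wrist_force: [-0.5, -0.2, -0.4]
width: 0.0118
grip_force: 0.0
pos [0.5544 0.0748 0.1514] t 2.1 F [-0.5 -0.2 -0.4] w 0.0118 j [-0.08  0.2   1.69 -0.    1.25  0.06]
translation [0.049 0.038 1.057]
delta_rot [-0.039  0.005 -0.029]
{'fov_y': 71.17069648573207, 'cx': 319.8736714328736, 'cy': 235.59512540320497, 'position': array([0.56456519, 0.14197525, 0.32151438]), 'orientation': array([ 2.85792312, -0.1901177 , -0.03426306])}
(305, 271, 35, 85)
(305, 219, 11, 17)
```

View pics/w1.png

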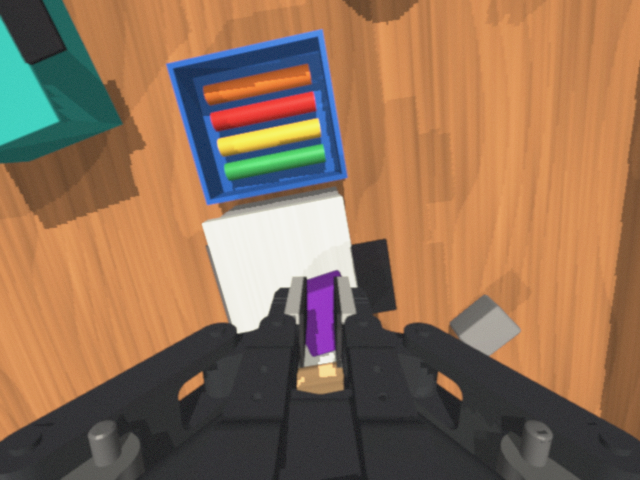

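The wrist view shows the fingertips at (320,285) lined up with the purple block at (322,315). The tray is at (260,120), the lid at (280,260) and the tab at (375,275). Next is to descend onto the lid behind the block.

```bash
python3 -m jog '[{"translation":[0.05,0,0.2],"delta_rot":[0,0,0],"grip":0.86},{"translation":[0.05,0,0.4],"delta_rot":[0,0,0],"grip":0.86},{"translation":[0.05,0,0.6],"delta_rot":[0,0,0],"grip":0.86},{"translation":[0.05,0,0.75],"delta_rot":[0,0,0],"grip":0.86},{"translation":[0.05,0,0.85],"delta_rot":[0,0,0],"grip":0.86},{"translation":[0.05,0,0.95],"delta_rot":[0,0,0],"grip":0.86},{"translation":[0.05,0,1.0],"delta_rot":[0,0,0],"grip":0.86},{"translation":[0.05,0,1.0],"delta_rot":[0,0,0],"grip":0.86}]'; python3 -c "
from h import *
plan([.5387,-.0603,.088],down(82.5))"
```

```text
t: 3.2
ee_pos: [0.557, 0.078, 0.0946]
ee_rot: [-2.365, -2.068, 0.0]
wrist_force: [-0.6, 0.6, -0.2]
width: 0.0119
grip_force: 0.0
pos [0.557  0.078  0.0946] t 3.2 F [-0.6  0.6 -0.2] w 0.0119 j [-0.07  0.27  1.73 -0.    1.14  0.06]
translation [-2.326  0.005  0.11 ]
delta_rot [-0.001  0.    -0.021]
```

```bash
python3 -m jog '[{"translation":[-0.1,0,0.08],"delta_rot":[0,0,0],"grip":0.86},{"translation":[-0.25,0,0.08],"delta_rot":[0,0,0],"grip":0.86},{"translation":[-0.4,0,0.08],"delta_rot":[0,0,0],"grip":0.86},{"translation":[-0.55,0,0.08],"delta_rot":[0,0,0],"grip":0.86},{"translation":[-0.7,0,0.08],"delta_rot":[0,0,0],"grip":0.86},{"translation":[-0.85,0,0.08],"delta_rot":[0,0,0],"grip":0.86},{"translation":[-1,0,0.08],"delta_rot":[0,0,0],"grip":0.86},{"translation":[-1,0,0.08],"delta_rot":[0,0,0],"grip":0.86}]'; python3 - <<'E'
from h import *
plan([.5387,-.0603,.088],down(82.5))
for n in("top","scene","wrist"):
    im=capture(n);cv2.imwrite(f'pics/{n}2.png',im);ci=camera_info(n)
    try:
        c=biggest(masks(im)['purple']);w=ray(ci,c.reshape(-1,2),.112)[:,:2]
        print(n,cv2.boundingRect(c),cv2.minAreaRect((w*1000).astype(np.float32)))
    except ValueError: print(n,"none")
E
```

```text
t: 4.2
ee_pos: [0.549, 0.0179, 0.0899]
ee_rot: [2.366, 2.067, 0.0]
wrist_force: [0.7, 0.5, 0.0]
width: 0.0119
grip_force: 0.0
pos [0.549  0.0179 0.0899] t 4.2 F [0.7 0.5 0. ] w 0.0119 j [-0.18  0.25  1.77 -0.    1.12 -0.05]
translation [-1.314  0.005  0.032]
delta_rot [ 0.     0.    -0.029]
top (310, 230, 7, 5) ((535.9004516601562, 4.625853061676025), (9.238492965698242, 17.340646743774414), 18.463275909423828)
scene (326, 228, 22, 20) ((559.4464721679688, 14.249298095703125), (43.82402801513672, 57.38325881958008), 10.72208309173584)
wrist (269, 215, 105, 120) ((550.3217163085938, 23.246593475341797), (38.14290237426758, 53.27650451660156), 12.268702507019043)
```

View pics/scene2.png

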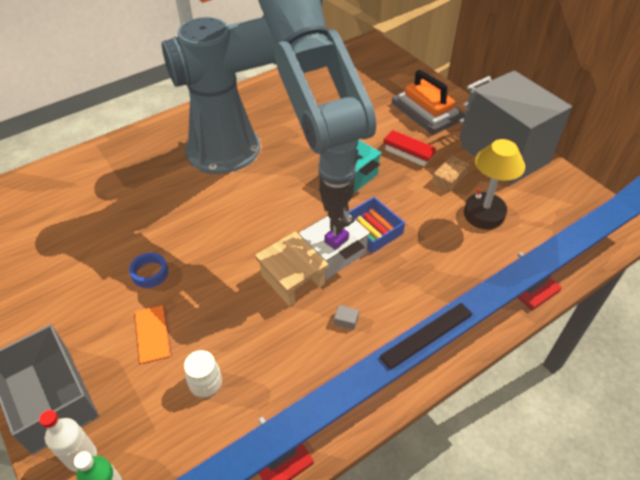

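The scene picture shows the block still at (337,238), although the fingers should have reached it. I'll check from the wrist camera.

View pics/wrist2.png

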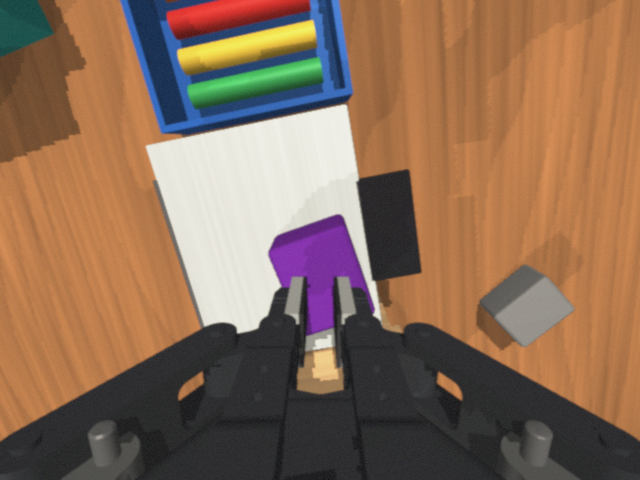

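```bash
python3 - <<'E'
from h import *
ci=camera_info("wrist");s=state()
f=240/np.tan(np.radians(ci["fov_y"]/2));Rc=R.from_rotvec(ci["orientation"])
print(ci["position"],s["ee_pos"])
tx=R.from_rotvec(s["ee_rot"]).as_matrix()
def pr(p):
    q=Rc.inv().apply(np.array(p)-ci["position"]);return np.round([ci["cx"]+f*q[0]/q[2],ci["cy"]+f*q[1]/q[2],q[2]],3)
for o in([0,0,0],[.011,.006,0],[.011,-.006,0],[.011,.006,-.02],[-.011,.006,0],[0,.006,-.02]):print(o,pr(s["ee_pos"]+tx@np.array(o)))
print("block end/top at z .112/.082:",ray(ci,[[270,250],[343,215],[320,330]],.112),ray(ci,[[270,250],[343,215]],.082))
print("lid corners",ray(ci,[[148,146],[347,104]],.082), "tab",ray(ci,[[408,170],[420,272]],.082))
E
```

```text
[0.5582053  0.08590039 0.26000726] [0.54905696 0.01871855 0.08988808]
[0, 0, 0] [3.19467e+02 2.69904e+02 1.82000e-01]
[0.011, 0.006, 0] [3.30719e+02 2.50690e+02 1.79000e-01]
[0.011, -0.006, 0] [3.08255e+02 2.50663e+02 1.79000e-01]
[0.011, 0.006, -0.02] [3.32031e+02 2.63994e+02 1.60000e-01]
[-0.011, 0.006, 0] [3.30314e+02 2.88518e+02 1.85000e-01]
[0, 0.006, -0.02] [3.31777e+02 2.85245e+02 1.63000e-01]
block end/top at z .112/.082: [[ 0.52878376  0.04030228  0.112     ]
 [ 0.56427747  0.05232702  0.112     ]
 [ 0.54625644 -0.00440044  0.112     ]] [[0.52282023 0.03105988 0.082     ]
 [0.56550825 0.04552195 0.082     ]]
lid corners [[0.47049872 0.09466856 0.082     ]
 [0.57386422 0.1012079  0.082     ]] tab [[0.60191483 0.06491586 0.082     ]
 [0.60520669 0.00676622 0.082     ]]
```

```bash
python3 - <<'E'
from h import *
ci=camera_info("scene");s=state()
f=240/np.tan(np.radians(ci["fov_y"]/2));Rc=R.from_rotvec(ci["orientation"])
def pr(p):
    q=Rc.inv().apply(np.array(p)-ci["position"]);return np.array([ci["cx"]+f*q[0]/q[2],ci["cy"]+f*q[1]/q[2]])
print(pr(s["ee_pos"]),pr(s["ee_pos"]+[0,0,.04]), pr([.5495,.0229,.112]))
im=cv2.imread("pics/scene2.png")
o=np.array([280,170]);c=cv2.resize(im[170:290,280:420],None,fx=5,fy=5,interpolation=cv2.INTER_CUBIC)
for k in range(0,5):
    p=(pr(s["ee_pos"]+[0,0,.02*k])-o)*5+2
    cv2.circle(c,tuple(p.astype(int)),3,(0,255,0) if k else (0,0,255),1)
cv2.imwrite("pics/sc2c.png",c)
E
```

```text
[335.12906077 238.90704266] [335.43693857 227.81278106] [336.83269178 232.19117735]
```

View pics/sc2c.png

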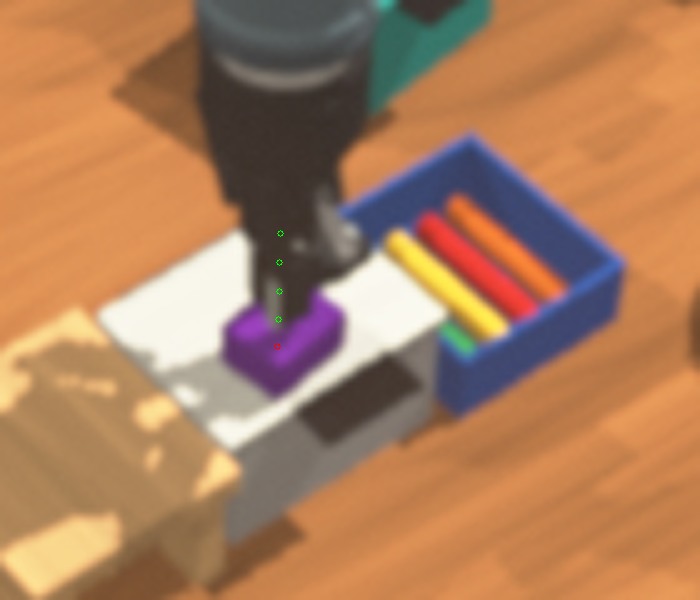

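The crop shows the fingertips ending on top of the block at about (275,330), above the marked reported TCP at (279,347). So the real tips sit higher than the reported TCP. I'll back off and feel for the lid behind the block.

```bash
python3 -m jog '[{"translation":[0,0,-0.25],"delta_rot":[0,0,0],"grip":0.86},{"translation":[0.3,0,-0.35],"delta_rot":[0,0,0],"grip":0.86},{"translation":[0.7,0,-0.35],"delta_rot":[0,0,0],"grip":0.86},{"translation":[1.05,0,-0.25],"delta_rot":[0,0,0],"grip":0.86},{"translation":[1.05,0,-0.1],"delta_rot":[0,0,0],"grip":0.86},{"translation":[1.05,0,0],"delta_rot":[0,0,0],"grip":0.86},{"translation":[1.05,0,0.08],"delta_rot":[0,0,0],"grip":0.86},{"translation":[1.05,0,0.08],"delta_rot":[0,0,0],"grip":0.86}]'; python3 - <<'E'
from h import *
plan([.557,.08,.085],down(82.5))
im=capture("scene");cv2.imwrite("pics/scene3.png",im)
c=biggest(masks(im)['purple']);print(cv2.boundingRect(c))
cv2.imwrite("pics/sc3c.png",cv2.resize(im[170:290,280:420],None,fx=5,fy=5,interpolation=cv2.INTER_CUBIC))
E
```

```text
t: 5.35
ee_pos: [0.5571, 0.0805, 0.0846]
ee_rot: [-2.365, -2.066, 0.001]
wrist_force: [-0.8, 0.3, -1.4]
width: 0.012
grip_force: 0.0
pos [0.5571 0.0805 0.0846] t 5.35 F [-0.8  0.3 -1.4] w 0.012 j [-0.07  0.29  1.73 -0.    1.12  0.07]
translation [-0.009 -0.    -0.007]
delta_rot [-0.007  0.001 -0.027]
(325, 226, 23, 22)
```

View pics/sc3c.png

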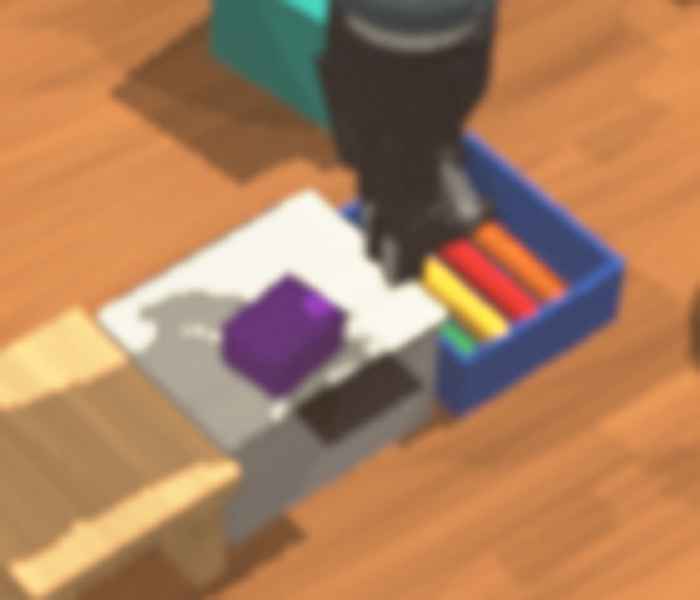

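The tips end at about crop (400,280), over the lid behind the block, and the block hasn't moved. I'll probe downward for the lid in small steps.

```bash
python3 - <<'E'
from h import *
ci=camera_info("scene");s=state()
f=240/np.tan(np.radians(ci["fov_y"]/2));Rc=R.from_rotvec(ci["orientation"])
for z in(.085,.105,.125):
    q=Rc.inv().apply(np.array([.557,.0805,z])-ci["position"]);print(z,5*(ci["cx"]+f*q[0]/q[2]-280),5*(ci["cy"]+f*q[1]/q[2]-170))
E
python3 -m jog '[{"translation":[0,0,0.05],"delta_rot":[0,0,0],"grip":0.86},{"translation":[0,0,0.05],"delta_rot":[0,0,0],"grip":0.86},{"translation":[0,0,0.05],"delta_rot":[0,0,0],"grip":0.86},{"translation":[0,0,0.1],"delta_rot":[0,0,0],"grip":0.86},{"translation":[0,0,0.1],"delta_rot":[0,0,0],"grip":0.86},{"translation":[0,0,0.1],"delta_rot":[0,0,0],"grip":0.86},{"translation":[0,0,0.1],"delta_rot":[0,0,0],"grip":0.86},{"translation":[0,0,0.1],"delta_rot":[0,0,0],"grip":0.86}]'
```

```text
0.085 387.549116125401 306.1310950293814
0.105 389.51881018462615 278.7147739329245
0.125 391.53194316763575 250.69382315959857
t: 6.4
ee_pos: [0.5575, 0.081, 0.0792]
ee_rot: [2.365, 2.068, 0.0]
wrist_force: [-0.7, 0.2, 0.3]
width: 0.0119
grip_force: 0.0
```

```bash
python3 -m jog '[{"translation":[0,0,0.05],"delta_rot":[0,0,0],"grip":0.86},{"translation":[0,0,0.1],"delta_rot":[0,0,0],"grip":0.86},{"translation":[0,0,0.1],"delta_rot":[0,0,0],"grip":0.86},{"translation":[0,0,0.15],"delta_rot":[0,0,0],"grip":0.86},{"translation":[0,0,0.15],"delta_rot":[0,0,0],"grip":0.86},{"translation":[0,0,0.15],"delta_rot":[0,0,0],"grip":0.86},{"translation":[0,0,0.15],"delta_rot":[0,0,0],"grip":0.86},{"translation":[0,0,0.15],"delta_rot":[0,0,0],"grip":0.86}]'; python3 - <<'E'
from h import *
ims=[capture(n) for n in("scene","wrist")];cv2.imwrite("pics/s4.png",ims[0])
# fingertip row on scene: dark gripper columns
g=cv2.cvtColor(ims[0],cv2.COLOR_BGR2GRAY)
for c in range(354,366): print(c,g[214:240,c])
E
```

```text
t: 7.4
ee_pos: [0.5575, 0.081, 0.0702]
ee_rot: [2.365, 2.068, 0.0]
wrist_force: [-0.7, 1.4, 0.7]
width: 0.0117
grip_force: 0.0
354 [ 66  83  91  86  80  76  73  74  71  69  72 102 159 220 239 236 222 224
 240 247 247 240 212 164 145 142]
355 [ 58  66  68  59  53  52  54  57  59  60  63  82 129 185 223 226 224 233
 244 248 246 234 198 159 145 137]
356 [ 53  56  57  53  50  53  60  72  81  85  89  95 116 145 169 187 208 230
 243 247 243 224 186 165 156 139]
357 [ 54  54  55  52  55  56  65  82  97 106 111 113 114 121 129 140 163 206
 236 244 237 212 187 191 192 165]
358 [ 53  53  55  54  54  56  62  72  87 100 106 106 106 104 104 106 128 180
 230 244 238 220 213 225 226 189]
359 [ 52  52  54  53  53  55  53  56  65  75  81  81  79  79  76  80 114 180
 233 245 244 238 236 239 229 181]
360 [ 53  54  53  54  53  53  53  53  56  60  60  60  59  60  59  71 122 194
 239 246 247 246 245 239 210 152]
361 [ 54  53  54  54  57  55  55  53  53  55  54  54  55  54  56  81 140 208
 238 245 247 247 244 225 172 127]
362 [ 53  53  55  57  57  58  56  54  54  54  55  54  54  54  61  98 163 219
 237 243 246 246 236 193 137 115]
363 [ 53  54  55  56  58  60  57  56  54  54  55  55  58  57  73 122 185 228
 238 242 244 241 217 159 121 113]
364 [ 53  56  59  58  57  58  55  53  52  55  63  74  82  81 101 151 209 233
 239 241 240 227 180 132 117 118]
365 [ 57  61  65  65  59  56  55  52  54  66  94 123 134 129 136 177 220 235
 238 238 228 192 143 119 116 118]
```

```bash
python3 - <<'E'
from h import *
ci=camera_info("scene")
for z in(.082,.09,.10,.11): print(ray(ci,[[359.5,230.5],[355,226.5]],z).round(4).tolist())
E
python3 -m jog '[{"translation":[0,0,0.03],"delta_rot":[0,0,0],"grip":0.86},{"translation":[0,0,0.06],"delta_rot":[0,0,0],"grip":0.86},{"translation":[0,0,0.08],"delta_rot":[0,0,0],"grip":0.86},{"translation":[0,0,0.08],"delta_rot":[0,0,0],"grip":0.86},{"translation":[0,0,0.08],"delta_rot":[0,0,0],"grip":0.86},{"translation":[0,0,0.08],"delta_rot":[0,0,0],"grip":0.86},{"translation":[0,0,0.08],"delta_rot":[0,0,0],"grip":0.86},{"translation":[0,0,0.08],"delta_rot":[0,0,0],"grip":0.86}]'
```

```text
[[0.5559, 0.0877, 0.082], [0.539, 0.0866, 0.082]]
[[0.5613, 0.083, 0.09], [0.5446, 0.082, 0.09]]
[[0.568, 0.0772, 0.1], [0.5515, 0.0762, 0.1]]
[[0.5748, 0.0714, 0.11], [0.5584, 0.0704, 0.11]]
t: 8.5
ee_pos: [0.5575, 0.081, 0.0654]
ee_rot: [2.365, 2.068, 0.0]
wrist_force: [-0.2, -0.3, 0.6]
width: 0.012
grip_force: 0.0
```

```bash
python3 -m jog '[{"translation":[0,0,0.07],"delta_rot":[0,0,0],"grip":0.86},{"translation":[-0.2,0,0.07],"delta_rot":[0,0,0],"grip":0.86},{"translation":[-0.35,0,0.07],"delta_rot":[0,0,0],"grip":0.86},{"translation":[-0.5,0,0.07],"delta_rot":[0,0,0],"grip":0.86},{"translation":[-0.65,0,0.07],"delta_rot":[0,0,0],"grip":0.86},{"translation":[-0.8,0,0.07],"delta_rot":[0,0,0],"grip":0.86},{"translation":[-0.95,0,0.07],"delta_rot":[0,0,0],"grip":0.86},{"translation":[-1.05,0,0.07],"delta_rot":[0,0,0],"grip":0.86}]'; python3 - <<'E'
from h import *
plan([.5387,-.0603,.062],down(82.5))
for n in("scene","wrist"):
    im=capture(n);cv2.imwrite(f'pics/{n}5.png',im);ci=camera_info(n)
    c=biggest(masks(im)['purple']);w=ray(ci,c.reshape(-1,2),.112)[:,:2]
    print(n,cv2.boundingRect(c),cv2.minAreaRect((w*1000).astype(np.float32)))
E
```

```text
t: 9.5
ee_pos: [0.549, 0.018, 0.0612]
ee_rot: [-2.365, -2.067, -0.0]
wrist_force: [-0.4, 1.1, -0.2]
width: 0.012
grip_force: 0.5
pos [0.549  0.018  0.0612] t 9.5 F [-0.4  1.1 -0.2] w 0.012 j [-0.18  0.3   1.78  0.    1.07 -0.05]
translation [-1.317  0.005 -0.014]
delta_rot [ 0.    -0.001 -0.024]
scene (309, 230, 23, 21) ((546.107177734375, -20.2860050201416), (56.79534149169922, 49.78384017944336), 84.78976440429688)
wrist (296, 313, 48, 81) ((546.8035278320312, 1.0731525421142578), (37.99159240722656, 19.95496368408203), 82.35979461669922)
```

The block moved and has squared up to the fingers, so I'll continue the push.

```bash
python3 -m jog '[{"translation":[-0.15,0,0],"delta_rot":[0,0,0],"grip":0.86},{"translation":[-0.3,0,0],"delta_rot":[0,0,0],"grip":0.86},{"translation":[-0.47,0,0],"delta_rot":[0,0,0],"grip":0.86},{"translation":[-0.64,0,0],"delta_rot":[0,0,0],"grip":0.86},{"translation":[-0.8,0,0],"delta_rot":[0,0,0],"grip":0.86},{"translation":[-0.95,0,0],"delta_rot":[0,0,0],"grip":0.86},{"translation":[-1.1,0,0],"delta_rot":[0,0,0],"grip":0.86},{"translation":[-1.2,0,0],"delta_rot":[0,0,0],"grip":0.86}]'; python3 - <<'E'
from h import *
plan([.5387,-.0603,.062],down(82.5))
for n in("scene","wrist","top"):
    im=capture(n);cv2.imwrite(f'pics/{n}6.png',im);ci=camera_info(n)
    try:
        c=biggest(masks(im)['purple']);w=ray(ci,c.reshape(-1,2),.111)[:,:2]
        print(n,cv2.boundingRect(c),cv2.minAreaRect((w*1000).astype(np.float32)))
    except ValueError: print(n)
E
```

```text
t: 10.6
ee_pos: [0.5393, -0.0534, 0.0611]
ee_rot: [-2.365, -2.068, 0.0]
wrist_force: [0.4, 1.5, -0.3]
width: 0.012
grip_force: 0.2
pos [ 0.5393 -0.0534  0.0611] t 10.6 F [ 0.4  1.5 -0.3] w 0.012 j [-0.32  0.28  1.8  -0.    1.06 -0.18]
translation [-0.115  0.005 -0.016]
delta_rot [-0.001  0.    -0.023]
scene (282, 241, 23, 21) ((535.9683227539062, -90.82765197753906), (54.47336196899414, 49.82218551635742), 82.49512481689453)
wrist (296, 311, 48, 83) ((537.2089233398438, -70.6004867553711), (39.20447540283203, 20.135757446289062), 82.354736328125)
top (335, 230, 14, 13) ((525.6945190429688, -78.0736083984375), (27.357145309448242, 42.57355880737305), 71.1082992553711)
```

```bash
python3 -m jog '[{"translation":[-0.08,0,0],"delta_rot":[0,0,0],"grip":0.86},{"translation":[-0.15,0,0],"delta_rot":[0,0,0],"grip":0.86},{"translation":[-0.2,0,0],"delta_rot":[0,0,0],"grip":0.86},{"translation":[-0.22,0,0],"delta_rot":[0,0,0],"grip":0.86},{"translation":[0,0,0],"delta_rot":[0,0,0],"grip":0.86},{"translation":[0.4,0,0],"delta_rot":[0,0,0],"grip":0.86},{"translation":[0.8,0,-0.5],"delta_rot":[0,0,0],"grip":0.86},{"translation":[1.2,0,-1.3],"delta_rot":[0,0,0],"grip":0.86}]'; python3 - <<'E'
from h import *
plan([.635,.039,.2],down(0))
for n in("scene","wrist","top"):
    im=capture(n);cv2.imwrite(f'pics/{n}7.png',im);ci=camera_info(n)
    try:
        c=biggest(masks(im)['purple']);w=ray(ci,c.reshape(-1,2),.111)[:,:2]
        print(n,cv2.boundingRect(c),cv2.minAreaRect((w*1000).astype(np.float32)))
    except ValueError: print(n)
E
```

```text
t: 11.75
ee_pos: [0.5474, 0.0204, 0.1381]
ee_rot: [-2.362, -2.066, 0.004]
wrist_force: [0.6, -0.2, -0.6]
width: 0.012
grip_force: 0.0
pos [0.5474 0.0204 0.1381] t 11.75 F [ 0.6 -0.2 -0.6] w 0.012 j [-0.18  0.19  1.73  0.    1.22 -0.05]
translation [ 0.503  1.401 -1.037]
delta_rot [-0.028  0.022 10.293]
scene (277, 243, 23, 21) ((533.8700561523438, -105.59322357177734), (49.03689956665039, 48.013427734375), 82.50849151611328)
wrist (296, 360, 36, 34) ((536.5902099609375, -73.4197998046875), (27.986614227294922, 25.413150787353516), 82.15142822265625)
top (340, 229, 18, 15) ((523.5296630859375, -97.50120544433594), (48.75349044799805, 40.2889404296875), 82.56179809570312)
```

The block now sits on the stand, about 10 mm from its middle and fully measured. Next is the lid: I'll turn the tool so its x faces the robot, then tilt the fingers 45° back under the tab.

```bash
cat >> h.py <<'E'
u=np.array([.998,.061,0]);Z=np.array([0,0,1.]);hinge=np.array([.4726,.031,.080])
def tilt(a):
    a=np.radians(a);z=-np.sin(a)*u-np.cos(a)*Z;x=-np.cos(a)*u+np.sin(a)*Z
    return R.from_matrix(np.c_[x,np.cross(z,x),z])
def tcp(th,a=45,off=0.,L=.046):
    "TCP to have the tab edge at lid angle th on the finger side; off = clearance"
    th=np.radians(th);e=hinge+.133*(np.cos(th)*u+np.sin(th)*Z);M=tilt(a).as_matrix()
    return e-(.010+off)*M[:,0]+L*M[:,2]
E
python3 -c "
from h import *
plan([.66,.042,.26],tilt(0))
for t in(0,30,60,90,110):print(t,tcp(t).round(4))
print(tcp(0,off=.03))"
```

```text
pos [0.5513 0.0201 0.1422] t 11.9 F [ 0.5 -0.8 -0.5] w 0.0117 j [-0.18  0.19  1.73  0.    1.22 -0.05]
translation [ 0.599  1.76  -1.952]
delta_rot [  0.032   0.041 -12.628]
0 [0.5799 0.0376 0.0404]
30 [0.5621 0.0365 0.1069]
60 [0.5136 0.0335 0.1556]
90 [0.4472 0.0294 0.1734]
110 [0.4018 0.0267 0.1654]
[0.60109926 0.03885416 0.01918882]
```

```bash
python3 -m jog '[{"translation":[0.1,0.1,-0.6],"delta_rot":[0,0,-1.2],"grip":1},{"translation":[0.2,0.4,-1.2],"delta_rot":[0,0,-2.5],"grip":1},{"translation":[0.3,0.8,-1.6],"delta_rot":[0,0,-3.8],"grip":1},{"translation":[0.4,1.2,-1.95],"delta_rot":[0,0,-5.1],"grip":1},{"translation":[0.5,1.5,-1.95],"delta_rot":[0,0,-6.4],"grip":1},{"translation":[0.6,1.76,-1.95],"delta_rot":[0,0,-7.7],"grip":1},{"translation":[0.6,1.76,-1.95],"delta_rot":[0,0,-9],"grip":1},{"translation":[0.6,1.76,-1.95],"delta_rot":[0,0,-10.2],"grip":1}]'; python3 -c "
from h import *
plan([.74,.047,.19],tilt(0))"
```

```text
t: 12.9
ee_pos: [0.6579, 0.0403, 0.254]
ee_rot: [-0.43, -3.109, 0.0]
wrist_force: [0.0, -0.1, -0.0]
width: -0.0
grip_force: 0.0
pos [0.6579 0.0403 0.254 ] t 12.9 F [ 0.  -0.1 -0. ] w -0.0 j [-0.12  0.33  1.32 -0.    1.49 -1.41]
translation [-1.289  0.479  1.062]
delta_rot [-1.000e-03 -2.100e-02 -2.406e+00]
```

```bash
python3 -m jog '[{"translation":[-0.3,0.1,0],"delta_rot":[0,0,-1.2],"grip":1},{"translation":[-0.6,0.2,0],"delta_rot":[0,0,-2.4],"grip":1},{"translation":[-0.9,0.3,0],"delta_rot":[0,0,-2.4],"grip":1},{"translation":[-1.29,0.48,0],"delta_rot":[0,0,-2.4],"grip":1},{"translation":[-1.29,0.48,0.3],"delta_rot":[0,0,-2.4],"grip":1},{"translation":[-1.29,0.48,0.6],"delta_rot":[0,0,-2.4],"grip":1},{"translation":[-1.29,0.48,0.9],"delta_rot":[0,0,-2.4],"grip":1},{"translation":[-1.29,0.48,0.9],"delta_rot":[0,0,-2.4],"grip":1}]'; python3 -c "
from h import *
plan(tcp(0,off=.05),tilt(45))
plan(tcp(0,off=.03),tilt(45))"
```

```text
t: 13.9
ee_pos: [0.7388, 0.0465, 0.1989]
ee_rot: [0.085, -3.135, -0.001]
wrist_force: [0.3, -0.6, -0.3]
width: -0.0002
grip_force: 0.0
pos [0.7388 0.0465 0.1989] t 13.9 F [ 0.3 -0.6 -0.3] w -0.0002 j [-0.1   0.55  1.12 -0.    1.47 -1.72]
translation [ 2.046e+00 -2.000e-03  3.241e+00]
delta_rot [ 0.023  5.588 -0.042]
pos [0.7388 0.0465 0.1989] t 13.9 F [ 0.3 -0.6 -0.3] w -0.0002 j [-0.1   0.55  1.12 -0.    1.47 -1.72]
translation [ 2.283 -0.004  3.006]
delta_rot [ 0.023  5.588 -0.042]
```

```bash
python3 -m jog '[{"translation":[0.3,0,0],"delta_rot":[0,1.2,0],"grip":1},{"translation":[0.6,0,0],"delta_rot":[0,2.4,0],"grip":1},{"translation":[0.9,0,0],"delta_rot":[0,3.6,0],"grip":1},{"translation":[1.2,0,0],"delta_rot":[0,4.8,0],"grip":1},{"translation":[1.2,0,0.2],"delta_rot":[0,5.6,0],"grip":1},{"translation":[1.2,0,0.8],"delta_rot":[0,5.6,0],"grip":1},{"translation":[1.2,0,1.4],"delta_rot":[0,5.6,0],"grip":1},{"translation":[1.2,0,1.7],"delta_rot":[0,5.6,0],"grip":1}]'; python3 - <<'E'
from h import *
plan(tcp(0,off=.03),tilt(45))
im=capture("scene");cv2.imwrite("pics/s8.png",im);ci=camera_info("scene");s=state()
f=240/np.tan(np.radians(ci["fov_y"]/2));Rc=R.from_rotvec(ci["orientation"])
q=Rc.inv().apply(s["ee_pos"]-ci["position"]);p=np.array([ci["cx"]+f*q[0]/q[2],ci["cy"]+f*q[1]/q[2]])
k=(p-[80,70]).astype(int);c=cv2.resize(im[k[1]:k[1]+120,k[0]:k[0]+160],None,fx=5,fy=5,interpolation=cv2.INTER_CUBIC)
M=R.from_rotvec(s["ee_rot"]).as_matrix()
for a in(0,.02,.03,.04,.06):
    q=Rc.inv().apply(s["ee_pos"]-a*M[:,2]-ci["position"]);w=np.array([ci["cx"]+f*q[0]/q[2],ci["cy"]+f*q[1]/q[2]])
    cv2.circle(c,tuple(((w-k)*5+2).astype(int)),3,(0,0,255) if a==0 else (0,255,0),-1)
cv2.imwrite("pics/s8c.png",c)
E
```

```text
t: 14.9
ee_pos: [0.6682, 0.0425, 0.098]
ee_rot: [0.065, -2.357, 0.026]
wrist_force: [0.5, -0.3, -0.1]
width: 0.0006
grip_force: 0.0
pos [0.6682 0.0425 0.098 ] t 14.9 F [ 0.5 -0.3 -0.1] w 0.0006 j [-0.07  1.18  0.5  -0.11  2.25 -1.73]
translation [-0.135  0.     1.721]
delta_rot [ 0.034  0.007 -0.031]
```

View pics/s8c.png

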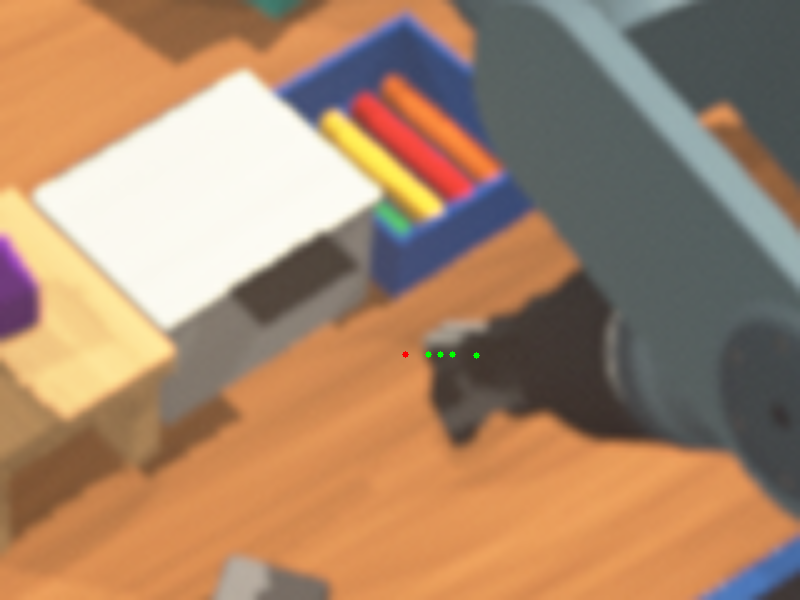

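The picture shows the closed fingers tilted towards the tab: tip at about (428,350), some 20–25 mm behind the reported TCP at (405,354), and the tab at (295,280). I'll slide in below the tab.

```bash
python3 -m jog '[{"translation":[-0.13,0,0.2],"delta_rot":[0,0,0],"grip":1},{"translation":[-0.13,0,0.5],"delta_rot":[0,0,0],"grip":1},{"translation":[-0.13,0,0.8],"delta_rot":[0,0,0],"grip":1},{"translation":[-0.13,0,1.1],"delta_rot":[0,0,0],"grip":1},{"translation":[-0.13,0,1.4],"delta_rot":[0,0,0],"grip":1},{"translation":[-0.13,0,1.6],"delta_rot":[0,0,0],"grip":1},{"translation":[-0.13,0,1.7],"delta_rot":[0,0,0],"grip":1},{"translation":[-0.13,0,1.7],"delta_rot":[0,0,0],"grip":1}]'; python3 - <<'E'
from h import *
for t,o in((0,.0),(0,-.005),(20,0)):plan(tcp(t,off=o),tilt(45))
im=capture("wrist");cv2.imwrite("pics/w9.png",im);cv2.imwrite("pics/s9.png",capture("scene"))
E
```

```text
t: 15.95
ee_pos: [0.6029, 0.0388, 0.0225]
ee_rot: [0.064, -2.359, 0.027]
wrist_force: [0.9, 0.8, 0.1]
width: -0.0002
grip_force: 0.0
pos [0.6029 0.0388 0.0225] t 15.95 F [0.9 0.8 0.1] w -0.0002 j [-0.08  1.07  0.84 -0.1   2.   -1.71]
translation [ 0.481 -0.     0.058]
delta_rot [ 0.032  0.028 -0.033]
pos [0.6029 0.0388 0.0225] t 15.95 F [0.9 0.8 0.1] w -0.0002 j [-0.08  1.07  0.84 -0.1   2.   -1.71]
translation [ 0.565 -0.001  0.058]
delta_rot [ 0.032  0.028 -0.033]
pos [0.6029 0.0388 0.0225] t 15.95 F [0.9 0.8 0.1] w -0.0002 j [-0.08  1.07  0.84 -0.1   2.   -1.71]
translation [ 1.11e+00 -1.00e-03 -3.86e-01]
delta_rot [ 0.032  0.028 -0.033]
```

```bash
python3 -m jog '[{"translation":[0.15,0,0.06],"delta_rot":[0,0,0],"grip":1},{"translation":[0.3,0,0.06],"delta_rot":[0,0,0],"grip":1},{"translation":[0.48,0,0.06],"delta_rot":[0,0,0],"grip":1},{"translation":[0.62,0,-0.05],"delta_rot":[0,0,0],"grip":1},{"translation":[0.78,0,-0.17],"delta_rot":[0,0,0],"grip":1},{"translation":[0.95,0,-0.28],"delta_rot":[0,0,0],"grip":1},{"translation":[1.11,0,-0.38],"delta_rot":[0,0,0],"grip":1},{"translation":[1.11,0,-0.38],"delta_rot":[0,0,0],"grip":1}]'; python3 - <<'E'
from h import *
for t in(30,40,50,60,70,80):plan(tcp(t),tilt(45))
im=capture("scene");cv2.imwrite("pics/s10.png",im)
o=cv2.imread("pics/s9.png")
c=np.hstack([cv2.resize(i[170:300,250:400],None,fx=2.6,fy=3,interpolation=cv2.INTER_CUBIC) for i in(o,im)])
cv2.imwrite("pics/s10c.png",c)
ci=camera_info("scene")
for i in(o,im):
    c=biggest(masks(i)["lid"],(290,160,420,290));print(cv2.boundingRect(c),cv2.contourArea(c))
E
```

```text
t: 17.05
ee_pos: [0.5718, 0.0371, 0.0865]
ee_rot: [0.064, -2.36, 0.027]
wrist_force: [1.5, -0.3, -0.6]
width: -0.0003
grip_force: 0.5
pos [0.5718 0.0371 0.0865] t 17.05 F [ 1.5 -0.3 -0.6] w -0.0003 j [-0.08  0.92  0.98 -0.11  2.02 -1.72]
translation [ 0.354 -0.003 -0.129]
delta_rot [ 0.032  0.033 -0.033]
pos [0.5718 0.0371 0.0865] t 17.05 F [ 1.5 -0.3 -0.6] w -0.0003 j [-0.08  0.92  0.98 -0.11  2.02 -1.72]
translation [ 0.734 -0.004 -0.198]
delta_rot [ 0.032  0.033 -0.033]
pos [0.5718 0.0371 0.0865] t 17.05 F [ 1.5 -0.3 -0.6] w -0.0003 j [-0.08  0.92  0.98 -0.11  2.02 -1.72]
translation [ 1.121 -0.006 -0.199]
delta_rot [ 0.032  0.033 -0.033]
pos [0.5718 0.0371 0.0865] t 17.05 F [ 1.5 -0.3 -0.6] w -0.0003 j [-0.08  0.92  0.98 -0.11  2.02 -1.72]
translation [ 1.501 -0.008 -0.134]
delta_rot [ 0.032  0.033 -0.033]
pos [0.5718 0.0371 0.0865] t 17.05 F [ 1.5 -0.3 -0.6] w -0.0003 j [-0.08  0.92  0.98 -0.11  2.02 -1.72]
translation [ 1.865 -0.01  -0.004]
delta_rot [ 0.032  0.033 -0.033]
pos [0.5718 0.0371 0.0865] t 17.05 F [ 1.5 -0.3 -0.6] w -0.0003 j [-0.08  0.92  0.98 -0.11  2.02 -1.72]
translation [ 2.2   -0.013  0.188]
delta_rot [ 0.032  0.033 -0.033]
(300, 209, 70, 52) 1816.0
(301, 209, 66, 40) 1264.5
```

The lid's near edge rose about 12 px in the scene view, so it is lifting. I'll continue along the arc.

```bash
python3 -m jog '[{"translation":[0.18,0,-0.07],"delta_rot":[0,0,0],"grip":1},{"translation":[0.36,0,-0.13],"delta_rot":[0,0,0],"grip":1},{"translation":[0.55,0,-0.17],"delta_rot":[0,0,0],"grip":1},{"translation":[0.73,0,-0.2],"delta_rot":[0,0,0],"grip":1},{"translation":[0.93,0,-0.21],"delta_rot":[0,0,0],"grip":1},{"translation":[1.12,0,-0.2],"delta_rot":[0,0,0],"grip":1},{"translation":[1.31,0,-0.17],"delta_rot":[0,0,0],"grip":1},{"translation":[1.5,0,-0.13],"delta_rot":[0,0,0],"grip":1}]'; python3 - <<'E'
from h import *
for t in(70,80,90,100,110):plan(tcp(t),tilt(45))
im=capture("scene");cv2.imwrite("pics/s11.png",im)
c=biggest(masks(im)["lid"],(290,130,420,290));print(cv2.boundingRect(c),cv2.contourArea(c))
E
```

```text
t: 18.1
ee_pos: [0.5126, 0.0339, 0.1547]
ee_rot: [0.064, -2.359, 0.027]
wrist_force: [-0.2, -1.3, -0.0]
width: -0.0001
grip_force: 0.2
pos [0.5126 0.0339 0.1547] t 18.1 F [-0.2 -1.3 -0. ] w -0.0001 j [-0.09  0.72  1.17 -0.12  2.03 -1.73]
translation [ 0.363 -0.01   0.11 ]
delta_rot [ 0.033  0.025 -0.033]
pos [0.5126 0.0339 0.1547] t 18.1 F [-0.2 -1.3 -0. ] w -0.0001 j [-0.09  0.72  1.17 -0.12  2.03 -1.73]
translation [ 0.698 -0.012  0.302]
delta_rot [ 0.033  0.025 -0.033]
pos [0.5126 0.0339 0.1547] t 18.1 F [-0.2 -1.3 -0. ] w -0.0001 j [-0.09  0.72  1.17 -0.12  2.03 -1.73]
translation [ 0.995 -0.015  0.549]
delta_rot [ 0.033  0.025 -0.033]
pos [0.5126 0.0339 0.1547] t 18.1 F [-0.2 -1.3 -0. ] w -0.0001 j [-0.09  0.72  1.17 -0.12  2.03 -1.73]
translation [ 1.244 -0.017  0.844]
delta_rot [ 0.033  0.025 -0.033]
pos [0.5126 0.0339 0.1547] t 18.1 F [-0.2 -1.3 -0. ] w -0.0001 j [-0.09  0.72  1.17 -0.12  2.03 -1.73]
translation [ 1.438 -0.02   1.178]
delta_rot [ 0.033  0.025 -0.033]
(365, 130, 55, 69) 787.5
```

```bash
python3 -m jog '[{"translation":[0.18,0,0.05],"delta_rot":[0,0,0],"grip":1},{"translation":[0.36,0,0.11],"delta_rot":[0,0,0],"grip":1},{"translation":[0.53,0,0.2],"delta_rot":[0,0,0],"grip":1},{"translation":[0.7,0,0.3],"delta_rot":[0,0,0],"grip":1},{"translation":[0.85,0,0.42],"delta_rot":[0,0,0],"grip":1},{"translation":[0.99,0,0.55],"delta_rot":[0,0,0],"grip":1},{"translation":[1.12,0,0.69],"delta_rot":[0,0,0],"grip":1},{"translation":[1.24,0,0.84],"delta_rot":[0,0,0],"grip":1}]'; python3 - <<'E'
from h import *
for t in(110,112):plan(tcp(t),tilt(45))
cv2.imwrite("pics/s12.png",capture("scene"));cv2.imwrite("pics/w12.png",capture("wrist"))
E
```

```text
t: 19.15
ee_pos: [0.4243, 0.0291, 0.1708]
ee_rot: [0.064, -2.359, 0.027]
wrist_force: [0.1, 0.5, 0.4]
width: -0.0002
grip_force: 0.0
pos [0.4243 0.0291 0.1708] t 19.15 F [0.1 0.5 0.4] w -0.0002 j [-0.11  0.52  1.45 -0.13  1.95 -1.74]
translation [ 0.203 -0.02   0.33 ]
delta_rot [ 0.032  0.025 -0.032]
pos [0.4243 0.0291 0.1708] t 19.15 F [0.1 0.5 0.4] w -0.0002 j [-0.11  0.52  1.45 -0.13  1.95 -1.74]
translation [ 0.235 -0.02   0.401]
delta_rot [ 0.032  0.025 -0.032]
```

Contact is lost past upright, so the lid has probably fallen open. I'll retreat along the fingers and look.

```bash
python3 -m jog '[{"translation":[0,0,-0.3],"delta_rot":[0,0,0],"grip":1},{"translation":[-0.2,0,-0.8],"delta_rot":[0,0,0],"grip":1},{"translation":[-0.4,0,-1.4],"delta_rot":[0,0,0],"grip":1},{"translation":[-0.4,0,-2],"delta_rot":[0,0,0],"grip":1},{"translation":[-0.4,0,-2.6],"delta_rot":[0,0,0],"grip":1},{"translation":[-0.4,0,-3],"delta_rot":[0,0,0],"grip":1},{"translation":[-0.4,0,-3],"delta_rot":[0,0,0],"grip":1},{"translation":[-0.4,0,-3],"delta_rot":[0,0,0],"grip":1}]'; python3 - <<'E'
from h import *
plan([.6,0,.3])
a=capture("scene")[130:330,230:430];b=capture("top");t=b[180:280,225:425]
cv2.imwrite("pics/fin.png",np.hstack([cv2.resize(a,(400,400),interpolation=cv2.INTER_CUBIC),cv2.resize(b[150:350,200:400],(400,400),interpolation=cv2.INTER_CUBIC)]))
try:
    c=biggest(masks(b)['purple']);w=ray(camera_info("top"),c.reshape(-1,2),.111)[:,:2];print(cv2.minAreaRect((w*1000).astype(np.float32)))
except ValueError: print("hidden")
E
```

```text
t: 20.25
ee_pos: [0.5681, 0.037, 0.2806]
ee_rot: [0.065, -2.357, 0.026]
wrist_force: [-0.7, 0.1, -0.9]
width: -0.0
grip_force: 0.0
pos [0.5681 0.037  0.2806] t 20.25 F [-0.7  0.1 -0.9] w -0.0 j [-0.08  0.74  0.88 -0.13  2.3  -1.76]
translation [-0.124 -0.645 -0.579]
((523.70947265625, -97.52545166015625), (48.754234313964844, 39.92812728881836), 82.56865692138672)
```

View pics/fin.png

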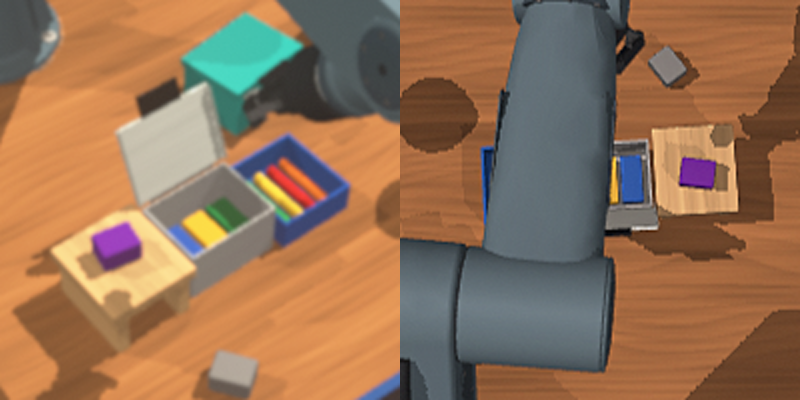

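The picture shows the lid leaning back open at (170,145) with the tab at its top. The purple block is on the stand at (118,245), and the robot is clear of everything.

```bash
python3 -c "
from bench import *
print(hand_in())"
```

```text
the job is handed in; nothing more can be done
None
```

I pushed the purple block onto the stand, about 10 mm from its middle, then opened the lid past upright; it stays leaning back by its own weight, and the job is handed in at about 20 s (no verdict was returned).

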